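Carry a covered tin shut and empty it into the tray

ROBOT

A 7-joint arm with a two-finger parallel gripper is mounted at the origin on a cart in front of the work surface, level with it; the furniture and walls round the work are solid. World frame = base frame: x ahead of the robot, y to its left, z up, the work surface at z = 0. Lengths are in m, angles in rad, forces in N, time in s.
With the tool pointing down it reaches from about 0.425 to 1.025 m from the base axis. Payload 9.4 kg.
Tool frame: the origin (TCP) lies at the very end of the fingers, on their centre line; the grasp point (between the pads) lies 19 mm behind it (manip.grip_point_offset is the distance from the TCP to the grasp point, in m); z points along the fingers, x is the direction in which the jaws open and shut, and the axes are right-handed (so a half turn about z gives the same grasp; the last joint's range is limited). The gripper opens to 93 mm and grips with 3 to 60 N. Pads are 15 mm wide; open, the fingers measure 128 mm over their backs; the gripper's body (75 mm by 188 mm) begins 65 mm behind the grasp point.
Start: joints at [-1.304, 0.599, -0.003, 1.599, 0.002, 0.943, -0.08], TCP at [0.244, 0.683, 0.197] pointing down, gripper open.
Joint ranges: [-2.57, 2.57], [-0.35, 1.97], [-1.29, 1.29], [0.11, 2.56], [-1.05, 4.19], [0.11, 1.86], [-2.63, 2.63]. Speed limits (rad/s): [2.22, 2.22, 3.01, 3.01, 3.14, 3.14, 3.14].

INTERFACE

Orientations are given as a unit quaternion [x, y, z, w].
In Python, from station import monitor, camera, camera_model, manip gives the robot as it stands.
- The arm moves only by the tool step_arm, never from a script. Its argument "motion" is a list of rows, each a list of 5 numbers: the shift along the tool's x, y, z in mm, then the turn about the tool's z in rad, then the closure, from -1 (fully open) to 1 (shut). In form: [[tx, ty, tz, twist, hand], ...]. A call has 1 to 20 rows; each row is the pose to reach, as a shift and turn from the pose commanded when the call began, along the tool's axes at that moment; what a row does not reach only later rows make up. A row lasts 1/10 s, in which the tool goes at most 50 mm and 8.59 degrees, less where a joint would pass 70% of its speed; a pose out of reach is approached as far as the arm can. A call with a gripper value outside its range is refused whole. The fingers move at their own pace and stop on an object; "newtons" is the grip in N (left out, the last holds). Time passes only in rows, so rows that repeat a pose let the fingers close. It gives the time, the measured TCP pose, the force and the opening at its end, in the units of the state.
- monitor.sense(): the state, without advancing time (a new reading comes with each control period).
- camera(name): name is "scene" or "side" or "wrist"; returns the picture (400x640x3 uint8, blue, green, red); there is no depth.
- camera_model(name): a dict with "fx", "fy", "cx", "cy" (pixels), "rvec" (rotation vector, rad) and "tvec" (3), from world to camera coordinates, as OpenCV has them; the wrist camera has in their place "mount" (4x4, takes a point from camera to tool coordinates, whose origin is the TCP and whose axes are the tool frame's). Camera axes: x right, y down, z forward; pixel columns grow to the right and rows downward; lengths in m; the calibration is good to about 2 mm. The wrist camera is an equidistant fisheye: a pixel r from the principal point sees the ray r / f radians off the axis. A picture is of the moment at which its call begins: read the wrist's pose just before it. camera_model takes no time and is no camera call.
- manip.close_job(): hands the job in, once; it reports no verdict.
The state is a dict: "time_s": time; "joint_pos": joint angles; "qvel": joint speeds; "joint_torque": joint torques, N m; "tool_pos": TCP position; "tcp_rot": TCP orientation; "wrist_force": force on the tool from outside, world axes, zero at the start; "torque": the same for the moment, N m; "opening": finger opening in m.
Only numpy, scipy, OpenCV 4.12 (cv2) and the standard library are available. Lean on these libraries where they do the work, as an engineer would, in place of code of your own. Each camera call takes 0.05 s, during which the arm holds its last target.

TASK

Empty the two steel grinding balls from the tin with the green lid into the grey catch tray. Pick the tin up by its back wall and the lid's front flap, so that the fingers push the loose lid shut and hold it shut all the way, and set the tin on the sloping rest behind the tray, mouth towards the tray; then slide the lid aside, down the slope, so that both balls roll out into the tray. Leave the tin standing in the rest with its lid open, and leave the tin with the yellow lid alone.

Things in the scene. Friction and masses are not known exactly. Their poses are not given: they have to be found in the camera images.
- green_tin_mid (a point): Centre of the steel tin to empty, 25.6 mm above its underside; z up, front (mouth) to -x. Body 46 mm long (x -23 to 23), 50 wide, 48 high; 70 mm wide base plate, 4 thick. Lid top 51, tab top 69 mm above the underside. 0.2 kg, the two balls lie at its back. Its green lid has a front flap, 44 mm wide, 7 to 48 mm above the underside, outer face at x -27 mm when shut: 50 mm from back wall to flap.
- green_tin_lid (a joint): How far the green lid with its flap has slid open to the tin's front (-x), in m: 0 shut, 0.040 fully open; 0.006 to 0.012 at the start. Squeezing back wall and flap together shuts it. About 0.8 N of friction; it stays where it is left, on the slope too. The balls get out from about 0.018.
- green_tin_tab (a point): Centre of the green tab that stands on the lid's top: 10 mm thick (the tin's x), 30 mm wide (y), 18 mm high (z), its foot 9 mm below this point; axes as the tin. Moves with the lid; 6 mm behind (+x) the tin's centre when shut. Pinch or push it to slide the lid.
- rest: Fixed aluminium sloping rest behind the tray. Origin: on its face, where the middle of the tin's underside goes; z square to the face, x up the slope (20 degrees), -x downhill to the tray. A seated tin has these same axes. Two black stops 10 mm high at x -24, y 28 to 41 mm either side, catch its base plate; side guides 12 mm high, 88 mm apart; no wall uphill, face x -24 to 42 mm.
- tray: Grey open catch tray, fixed, 118 x 118 mm, 30 mm high, walls 4 mm, floor with black liner 8 mm; origin: centre of its underside, z up. The rest's origin lies 67 mm along the tray's +x and 66 mm up.
- ball_0_center (a point): Centre of a steel grinding ball, 16 mm in diameter, 17 g, inside the green-lidded tin.
- ball_1_center (a point): Centre of the other such ball, also inside the green-lidded tin.
- yellow_tin_mid (a point): Centre of a tin of the same make and size with a yellow lid, empty, to be left alone.
Not all that is in view belongs to the job. What is shaped like the part that bears green_tin_mid but blue or purple is not meant.

How it is judged:
By the outcome, as a careful person would: the job done as asked, in the order asked, and still so for the second after the job is handed in, with the robot touching nothing.
It also fails if it takes over 54 s, if anything falls off the work surface, if the arm or the gripper's body presses on something with over 40 N, if the wrist force passes 120 N, or if a joint passes its speed limit or range.

## Working session

There is one attempt and no reset: what is moved stays moved. The work goes in short steps, Python scripts to look and compute and a tool call to move; the robot and the scene stay as the last step left them, time stands still between calls to the robot, and variables do not carry over. Pictures are saved under pics/ and viewed, and the job is handed in when it is done.

Besides the shell and the picture viewer there is one more tool, called after "Emit:" as name([rows], argument=value, ...), one row to a line, values as JSON. step_arm: Moves the arm, as the interface text tells. Its arguments: {"type":"object","properties":{"motion":{"type":"array","items":{"type":"array","items":{"type":"number"}}},"newtons":{"type":"number"}},"required":["motion"]}

```bash
ls; mkdir -p pics
python3 - <<'E'
from station import monitor,camera,camera_model,manip
import cv2
s=monitor.sense();print(s)
for n in("scene","side","wrist"):
    cv2.imwrite(f"pics/{n}0.png",camera(n));print(n,camera_model(n))
print(manip.grip_point_offset)
E
```

```text
pics
{'time_s': 0.0, 'joint_pos': array([-1.30368495,  0.60011001, -0.00255744,  1.60011558,  0.00181357,
        0.94287919, -0.07983138]), 'qvel': array([ 2.26427961e-04, -6.60743329e-05, -2.02053382e-03, -9.17520602e-04,
       -8.01638398e-04, -4.40761118e-04,  5.10486352e-04]), 'joint_torque': array([-1.22919835e-03, -7.65053344e+01,  1.49724450e+00, -2.52349252e+01,
       -5.23295067e-02,  1.68818934e-02,  1.88420586e-04]), 'tool_pos': array([0.24422438, 0.68208741, 0.19607581]), 'tcp_rot': array([ 8.17628589e-01,  5.75745534e-01, -5.73669512e-04,  4.90848511e-04]), 'wrist_force': array([ 0.29625585, -0.05338936, -0.68700271]), 'torque': array([ 0.04003717, -0.01666594,  0.01658306]), 'opening': 0.09275927335001503}
scene {'fx': 501.53950024244233, 'fy': 501.53950024244233, 'cx': 325.50234726073563, 'cy': 200.59741316243236, 'rvec': array([ 2.11340277, -0.70983071,  0.34422059]), 'tvec': array([-0.4155103 ,  0.26362341,  0.75051918])}
side {'fx': 382.05462236817766, 'fy': 382.05462236817766, 'cx': 313.905918096554, 'cy': 203.61111322657337, 'rvec': array([ 0.11355042, -2.73819022,  1.47246285]), 'tvec': array([0.56305822, 0.06885604, 0.8955508 ])}
wrist {'fx': 309.70691628693146, 'fy': 309.70691628693146, 'cx': 319.9266541285348, 'cy': 198.5919772394638, 'mount': array([[ 9.99999379e-01,  1.07271652e-03, -3.00942277e-04,
         8.45285271e-04],
       [-9.70644313e-04,  9.71428095e-01,  2.37332075e-01,
        -6.55862868e-02],
       [ 5.46933821e-04, -2.37331636e-01,  9.71428533e-01,
        -1.88409352e-01],
       [ 0.00000000e+00,  0.00000000e+00,  0.00000000e+00,
         1.00000000e+00]])}
0.0188
```

View pics/scene0.png

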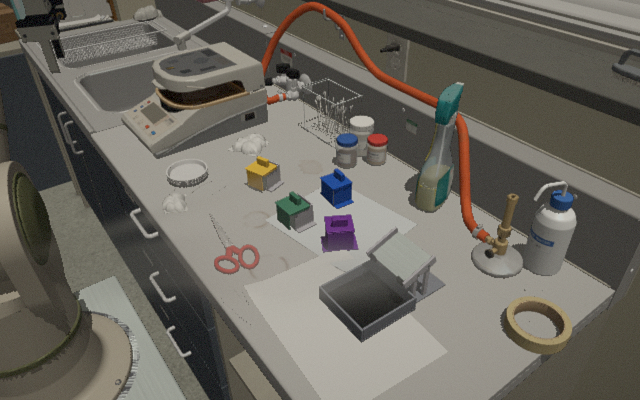

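View pics/side0.png

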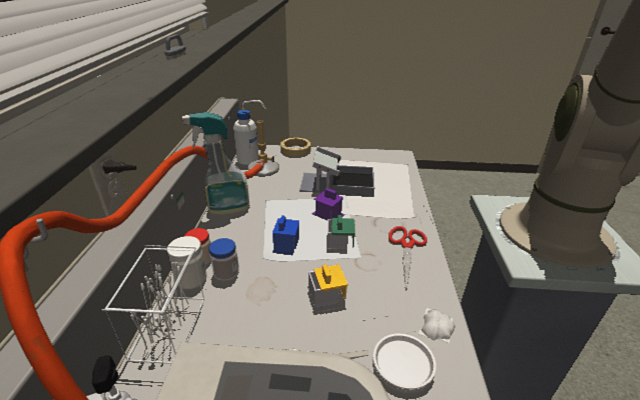

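View pics/wrist0.png

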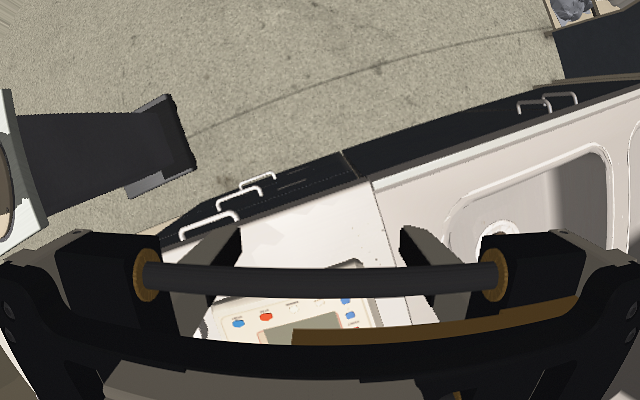

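The scene view has the green tin at (295,212), yellow at (263,172), blue and purple decoys at (337,188) and (340,232), and the tray at (367,295) with the rest at (405,258). In the side view the green tin is at (341,233). I'll enlarge these areas next.

Run:
```python
import cv2
a=cv2.imread("pics/scene0.png");b=cv2.imread("pics/side0.png")
def crop(im,x0,y0,w,h,k,n): cv2.imwrite(n,cv2.resize(im[y0:y0+h,x0:x0+w],None,fx=k,fy=k,interpolation=cv2.INTER_CUBIC))
crop(a,240,150,130,100,6,"pics/c1.png")
crop(a,310,220,140,120,5,"pics/c2.png")
crop(b,260,195,110,95,6,"pics/c3.png")
crop(b,290,140,100,70,8,"pics/c4.png")
```

```text
(no output)
```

View pics/c1.png

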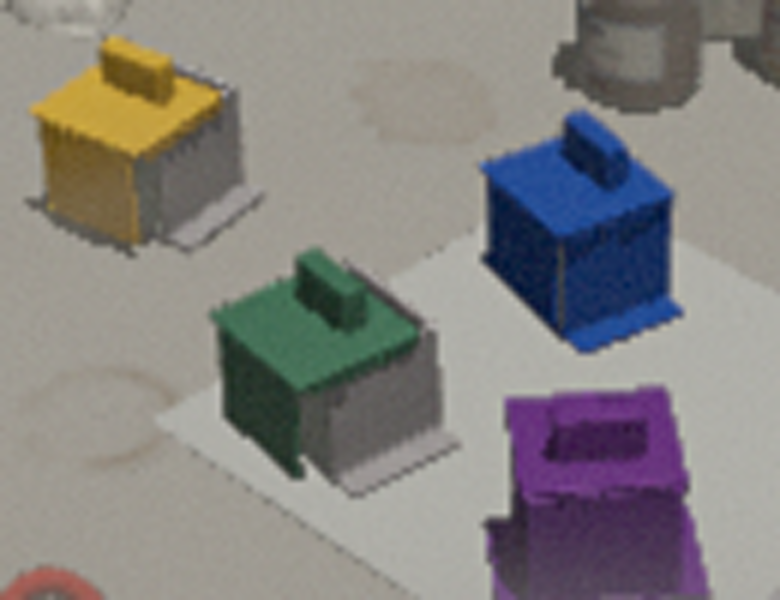

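View pics/c2.png

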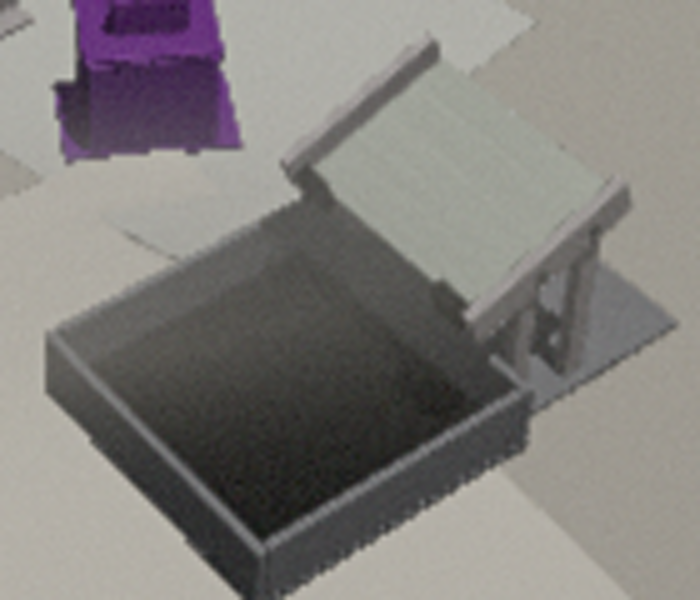

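View pics/c3.png

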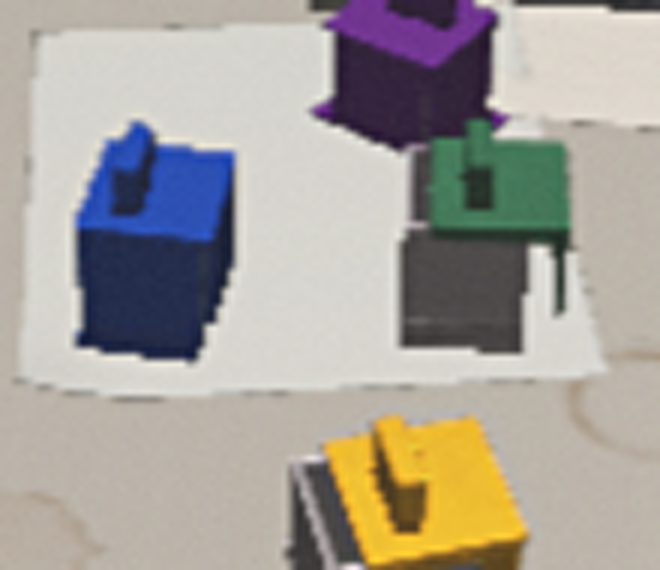

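View pics/c4.png

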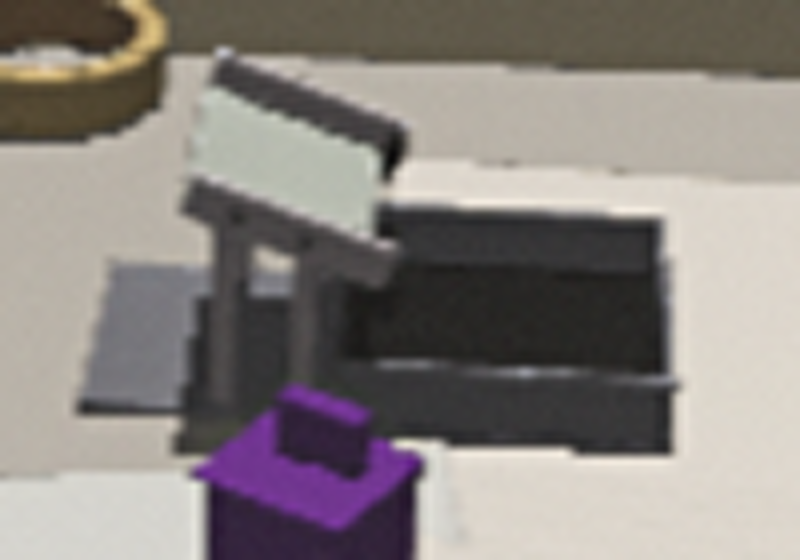

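```bash
cat > h.py <<'E'
import numpy as np,cv2
from scipy.optimize import least_squares
from scipy.spatial.transform import Rotation as R
from station import monitor,camera,camera_model,manip
M={n:camera_model(n) for n in("scene","side")}
def K(m): return np.array([[m['fx'],0,m['cx']],[0,m['fy'],m['cy']],[0,0,1]])
def proj(n,P): 
    m=M[n]; return cv2.projectPoints(np.atleast_2d(P).astype(float),m['rvec'],m['tvec'],K(m),None)[0][:,0]
def ray(n,uv,z):
    m=M[n];Rm=cv2.Rodrigues(m['rvec'])[0];c=-Rm.T@m['tvec'];d=Rm.T@np.linalg.inv(K(m))@[uv[0],uv[1],1]
    return c+d*(z-c[2])/d[2]
def c1(x,y):return (240+x/6-.4,150+y/6-.4)
def c2(x,y):return (310+x/5-.4,220+y/5-.4)
def c3(x,y):return (260+x/6-.4,195+y/6-.4)
def c4(x,y):return (290+x/8-.4,140+y/8-.4)
E
python3 - <<'E'
from h import *
for n in M: print(n,ray(n,(320,200),0),-cv2.Rodrigues(M[n]['rvec'])[0].T@M[n]['tvec'])
print("tin base R corners",ray('scene',c1(350,494),0),ray('scene',c1(460,442),.004))
print("side base",ray('side',c3(400,347),0),ray('side',c3(522,352),0))
print("tray front corners top",ray('scene',c2(45,332),.03),ray('scene',c2(263,548),.03),ray('scene',c2(530,392),.03))
print("tray side",ray('side',c4(672,385),.03),ray('side',c4(662,215),.03))
print('flap edge top',ray('scene',c1(212,315),.051),ray('scene',c1(300,390),.051))
print('yellow',ray('scene',c1(32,112),.051),ray('scene',c1(136,158),.051))
for nm,f in(('blue',[(590,350),(682,312)]),('purple',[(497,590),(707,590)])): print(nm,[ray('scene',c1(*p),.0) for p in f])
E
```

```text
scene [0.58661554 0.11019422 0.        ] [ 0.07022181 -0.61057142  0.65398516]
side [ 0.55600353 -0.09225545  0.        ] [0.50973183 0.75142149 0.54710708]
tin base R corners [0.48675153 0.04977552 0.        ] [0.52968249 0.04560659 0.004     ]
side base [0.52868398 0.11598835 0.        ] [0.48453124 0.11486764 0.        ]
tray front corners top [ 0.41506484 -0.11992268  0.03      ] [ 0.41470233 -0.23500593  0.03      ] [ 0.5264638 -0.2392202  0.03     ]
tray side [ 0.41720678 -0.11785922  0.03      ] [ 0.41471096 -0.23711271  0.03      ]
flap edge top [0.47010604 0.10375963 0.051     ] [0.47095428 0.0515593  0.051     ]
yellow [0.48458563 0.25149817 0.051     ] [0.49919573 0.20142462 0.051     ]
blue [array([0.60013506, 0.06351415, 0.        ]), array([0.64070303, 0.06106033, 0.        ])]
purple [array([ 0.49734124, -0.01919563,  0.        ]), array([ 0.5513022 , -0.06058759,  0.        ])]
```

```bash
cat > fit.py <<'E'
from h import *
def T(p,P): # x y yaw
    return R.from_euler('z',p[2]).apply(np.atleast_2d(P))+[p[0],p[1],0]
h=.025
# tin: (cam, uv, local point, uses lid)
h=.059
tray=[('scene',c2(45,332),(-h,h,.03)),('scene',c2(263,548),(-h,-h,.03)),('scene',c2(530,392),(h,-h,.03)),
 ('side',c4(672,385),(-h,h,.03)),('side',c4(662,215),(-h,-h,.03)),('side',c4(670,452),(-h,h,0))]
def rl(x,y,z=0):
    c,s=np.cos(np.radians(20)),np.sin(np.radians(20)); x,y,z=x/1e3,y/1e3,z/1e3
    return (.067+x*c-z*s,y,.066+x*s+z*c)
rest=[('scene',c2(437,65),rl(42,44)),('scene',c2(605,187),rl(42,-44)),('scene',c2(315,170),rl(-24,44)),('scene',c2(465,300),rl(-24,-44)),
 ('side',c4(210,88),rl(42,-44)),('side',c4(382,155),rl(-24,-44))]
def fit(obs,p0,lid=False):
    def r(p):
        out=[]
        for o in obs:
            P=np.array(o[2],float)
            if len(o)>3: P[0]-=p[3]
            out+=list(proj(o[0],T(p,P))[0]-o[1])
        return out
    s=least_squares(r,p0,loss='soft_l1');print(np.round(s.x,4),'yaw deg',np.degrees(s.x[2]).round(2));print(np.round(np.array(r(s.x)).reshape(-1,2),1).tolist());return s.x
print('tray');fit(tray,[.475,-.18,0]);print('rest');fit(rest,[.475,-.18,0]);print('both');fit(tray+rest,[.475,-.18,0])
b=.023
tin=[('scene',c1(350,494),(-b,-.035,0)),('scene',c1(460,442),(b,-.035,.004)),
 ('side',c3(400,347),(b,.035,0)),('side',c3(522,352),(-b,.035,0)),
 ('scene',c1(437,330),(b,-.025,.048)),
 # tab
 ('scene',c1(297,258),(.001,.015,.069),1),('scene',c1(318,248),(.011,.015,.069),1),('scene',c1(368,288),(.011,-.015,.069),1),('scene',c1(345,300),(.001,-.015,.069),1),
 ('side',c3(467,208),(.011,.015,.051),1),('side',c3(492,208),(.001,.015,.051),1),
 ('scene',c1(300,475),(-.027,-.022,.007),1)]
print('tin');fit(tin,[.507,.081,0,.01])
E
python3 fit.py
```

```text
tray
[ 0.4733 -0.179  -0.0221] yaw deg -1.27
[[-0.2, -0.5], [-0.1, 1.2], [2.0, -1.2], [0.6, -0.1], [0.6, 0.1], [-0.2, 1.1]]
rest
[ 0.4717 -0.1733 -0.0353] yaw deg -2.02
[[0.0, -3.2], [1.6, -0.0], [-3.3, -1.1], [0.5, 2.6], [0.3, 0.1], [0.6, 0.2]]
both
[ 0.4725 -0.1773 -0.0089] yaw deg -0.51
[[-1.2, -0.5], [-0.5, 0.8], [0.9, -2.1], [1.2, 0.1], [0.6, 0.2], [0.4, 1.3], [0.4, -2.9], [3.0, -0.2], [-2.4, -0.2], [2.7, 3.0], [-0.4, -0.1], [-0.1, -0.3]]
tin
[0.5064 0.0801 0.0069 0.0091] yaw deg 0.39
[[0.1, 1.8], [0.1, 0.1], [-0.2, -0.2], [0.6, 0.1], [0.5, -0.7], [-0.6, -0.7], [-0.0, -0.8], [0.2, -0.6], [-0.2, -0.8], [-0.5, -0.8], [-0.0, -0.6], [-0.8, 1.6]]
```

```bash
sed -i "s/rl(42,-44)),('scene',c2(315/rl(42,-44,12)),('scene',c2(315/; s/c2(465,300),rl(-24,-44))/c2(465,300),rl(-24,-44,12))/" fit.py; python3 fit.py|head -9
python3 - <<'E'
from h import *
s=monitor.sense();print(R.from_quat(s['tcp_rot']).as_matrix().round(3))
E
```

```text
tray
[ 0.4733 -0.179  -0.0221] yaw deg -1.27
[[-0.2, -0.5], [-0.1, 1.2], [2.0, -1.2], [0.6, -0.1], [0.6, 0.1], [-0.2, 1.1]]
rest
[ 0.4702 -0.1768 -0.0339] yaw deg -1.94
[[0.7, -2.0], [1.5, -2.7], [-2.7, 0.3], [0.0, 0.3], [0.9, -0.4], [1.1, -0.3]]
both
[ 0.472  -0.1784 -0.0199] yaw deg -1.14
[[-1.0, -0.3], [-0.9, 1.4], [1.2, -1.1], [1.2, -0.0], [1.0, 0.2], [0.3, 1.2], [1.2, -2.2], [2.6, -3.2], [-1.8, 0.3], [1.6, 0.1], [0.0, -0.5], [0.3, -0.5]]
[[ 0.337  0.942 -0.   ]
 [ 0.942 -0.337 -0.001]
 [-0.001  0.    -1.   ]]
```

```bash
cat >> h.py <<'E'
def plan(target,ang=None,cmd=None):
    """world target TCP -> shift in tool axes(mm) and twist; ang = world angle (deg) of tool x. assumes commanded~measured"""
    s=monitor.sense();Rm=R.from_quat(s['tcp_rot']).as_matrix()
    d=Rm.T@(np.array(target)-s['tool_pos'])*1e3
    a=np.degrees(np.arctan2(Rm[1,0],Rm[0,0])); tw=0 if ang is None else np.radians((a-ang+180)%360-180)
    print('shift',d.round(1),'twist',round(float(tw),3),'| now',s['tool_pos'].round(4),'ang',a.round(2),'t',s['time_s'],'open',round(s['opening'],4),'F',s['wrist_force'].round(1))
E
python3 - <<'E'
from h import *
print([ray('scene',p,.05).round(3) for p in((160,150),(125,112),(270,122))])
plan((.45,.35,.27),20);plan((.504,.080,.20),0.4)
E
```

```text
[array([0.366, 0.446, 0.05 ]), array([0.368, 0.695, 0.05 ]), array([0.646, 0.406, 0.05 ])]
shift [-243.5  305.7  -73.4] twist 0.878 | now [0.2442 0.6822 0.1962] ang 70.31 t 0.15 open 0.0926 F [-0.3 -0.8  0.3]
shift [-479.4  447.5   -3.1] twist 1.22 | now [0.2442 0.6822 0.1962] ang 70.31 t 0.15 open 0.0926 F [-0.3 -0.8  0.3]
```

Emit:
step_arm([
  [0,0,-50,0,-1],
  [-30,30,-80,0.1,-1],
  [-65,65,-80,0.2,-1],
  [-100,95,-80,0.3,-1],
  [-135,127,-80,0.4,-1],
  [-170,160,-80,0.5,-1],
  [-205,192,-80,0.6,-1],
  [-240,224,-80,0.7,-1],
  [-275,257,-80,0.8,-1],
  [-310,290,-80,0.9,-1],
  [-345,322,-80,1.0,-1],
  [-380,355,-70,1.1,-1],
  [-415,387,-50,1.2,-1],
  [-450,420,-25,1.22,-1],
  [-479,447,-3,1.22,-1],
  [-479,447,-3,1.22,-1],
  [-479,447,-3,1.22,-1],
  [-479,447,-3,1.22,-1],
], newtons=25)

```text
time_s: 1.95
tool_pos: [0.5037, 0.082, 0.2002]
tcp_rot: [1.0, 0.004, -0.0, -0.0]
wrist_force: [-0.6, 0.9, 0.7]
opening: 0.0931
```

Run:
```python
from h import *
plan((.504,.080,.20),0.4)
im=camera('wrist');cv2.imwrite('pics/w1.png',im)
```

```text
shift [0.3 2.  0.2] twist 0.001 | now [0.5037 0.082  0.2002] ang 0.46 t 1.95 open 0.0931 F [-0.6  0.9  0.7]
```

View pics/w1.png

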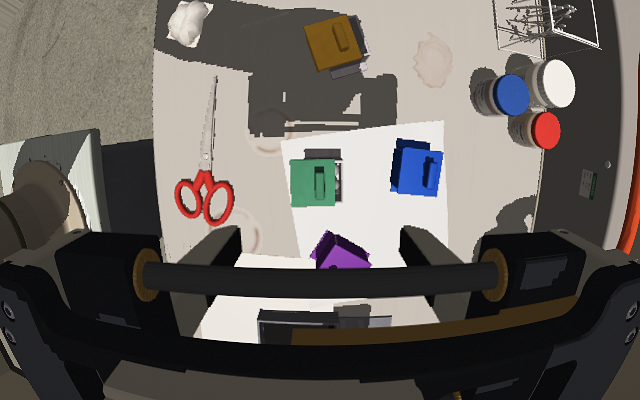

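The wrist view has the green tin at (315,182) with its lid partly open at the back. Blue is to its right at (416,168) and purple below it at (342,250). I'll measure it from the enlarged view.

```bash
python3 - <<'E'
import cv2
a=cv2.imread("pics/w1.png")
cv2.imwrite("pics/w1c.png",cv2.resize(a[140:280,270:380],None,fx=5,fy=5,interpolation=cv2.INTER_CUBIC)[:600])
E
cat >> h.py <<'E'
WM=camera_model('wrist')
def wray(uv,z,pos,quat):
    v=np.array([uv[0]-WM['cx'],uv[1]-WM['cy']]);r=np.linalg.norm(v);th=r/WM['fx']
    d=np.array([*(v/r*np.sin(th)),np.cos(th)])
    Rt=R.from_quat(quat).as_matrix();Mt=np.array(WM['mount'])
    o=Rt@Mt[:3,3]+pos;d=Rt@Mt[:3,:3]@d
    return o+d*(z-o[2])/d[2]
E
```

```text
(no output)
```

View pics/w1c.png

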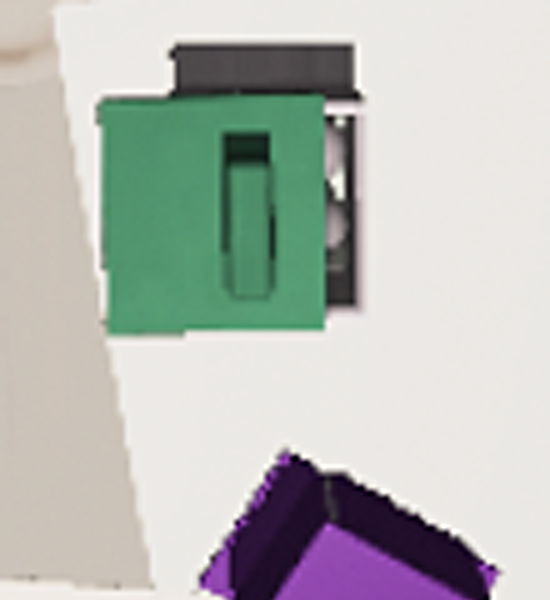

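Run:
```python
from h import *
s=monitor.sense();p,q=s['tool_pos'],s['tcp_rot']
f=lambda x,y:(270+x/5-.4,140+y/5-.4)
for n,uv,z in(('tabtop',(250,231),.069),('tab l',(230,231),.069),('tab far',(250,165),.069),('tab near',(250,298),.069),('back top',(363,105),.048),('back bot',(362,310),.048),('lid l top',(100,97),.051),('lid l bot',(107,333),.051),('lid r',(324,327),.051)):
    print(n,wray(f(*uv),z,p,q).round(4))
```

```text
tabtop [0.5034 0.0843 0.069 ]
tab l [0.4992 0.0842 0.069 ]
tab far [0.5033 0.0983 0.069 ]
tab near [0.5036 0.0697 0.069 ]
back top [0.5282 0.1088 0.048 ]
back bot [0.5291 0.062  0.048 ]
lid l top [0.4702 0.1104 0.051 ]
lid l bot [0.4713 0.0568 0.051 ]
lid r [0.5204 0.0587 0.051 ]
```

Emit:
step_arm([
  [-4,0,45,0,-1],
  [-4,0,90,0,-1],
  [-4,0,125,0,-1],
  [-4,0,155,0,-1],
  [-4,0,175,0,-1],
  [-4,0,185,0,-1],
  [-4,0,185,0,-1],
  [-4,0,185,0,-1],
  [-4,0,185,0,0.2],
  [-4,0,185,0,0.2],
  [-4,0,185,0,0.2],
  [-4,0,185,0,0.2],
  [-4,0,185,0,0.2],
  [-4,0,185,0,0.2],
  [-4,0,185,0,0.2],
], newtons=25)

```text
time_s: 3.5
tool_pos: [0.5006, 0.0809, 0.0152]
tcp_rot: [1.0, 0.003, 0.001, -0.0]
wrist_force: [2.3, 0.0, 3.2]
opening: 0.0495
```

Run:
```python
from h import *
plan((.504,.080,.20),0.4)
a=camera('side');cv2.imwrite('pics/s1.png',cv2.resize(a[160:290,240:420],None,fx=4,fy=4,interpolation=cv2.INTER_CUBIC))
```

```text
shift [   3.7    0.9 -184.8] twist -0.0 | now [0.5006 0.0809 0.0152] ang 0.39 t 3.5 open 0.0495 F [2.3 0.  3.2]
```

View pics/s1.png

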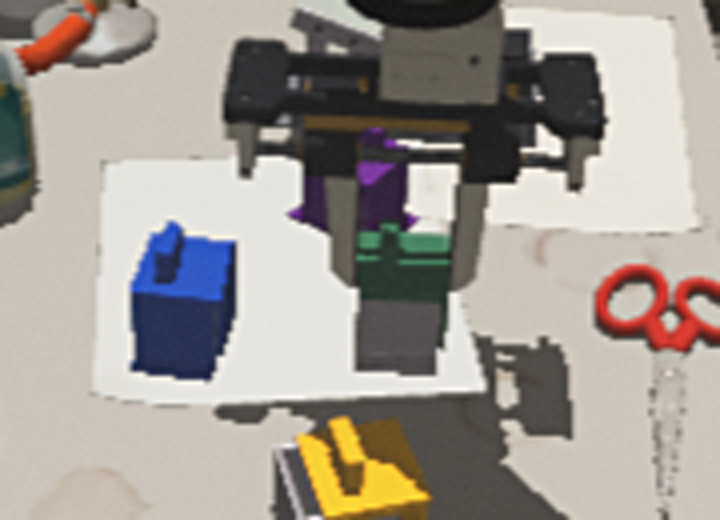

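Emit:
step_arm([
  [0,0,-10,0,0.2],
  [0,0,-25,0,0.2],
  [0,0,-50,0,0.2],
  [0,0,-80,0,0.2],
  [0,0,-115,0,0.2],
  [2,10,-150,0,0.2],
  [5,35,-180,0.01,0.2],
  [9,70,-200,0.02,0.2],
  [13,105,-205,0.02,0.2],
  [17,140,-205,0.028,0.2],
  [21,175,-205,0.028,0.2],
  [25,210,-205,0.028,0.2],
  [28,245,-205,0.028,0.2],
  [31,280,-205,0.028,0.2],
  [33,310,-205,0.028,0.2],
  [34,330,-205,0.028,0.2],
  [34,341,-205,0.028,0.2],
  [34,341,-205,0.028,0.2],
  [34,341,-205,0.028,0.2],
  [34,341,-205,0.028,0.2],
])

```text
time_s: 5.55
tool_pos: [0.5362, -0.2581, 0.2198]
tcp_rot: [1.0, -0.01, -0.0, -0.001]
wrist_force: [0.0, -0.2, -1.8]
opening: 0.0499
```

Run:
```python
from h import *
plan((.535,-.26,.20),-1.2)
s=monitor.sense();print(repr(s['tool_pos']),repr(s['tcp_rot']))
im=camera('wrist');cv2.imwrite('pics/w2.png',im)
cv2.imwrite("pics/w2c.png",cv2.resize(im[60:260,230:430],None,fx=3,fy=3,interpolation=cv2.INTER_CUBIC))
```

```text
shift [-1.1  1.9 19.8] twist 0.002 | now [ 0.5362 -0.2581  0.2198] ang -1.1 t 5.55 open 0.0499 F [ 0.  -0.2 -1.8]
array([ 0.53616303, -0.25811669,  0.21983964]) array([ 9.99953387e-01, -9.63763541e-03, -2.52355783e-04, -5.24911727e-04])
```

View pics/w2.png

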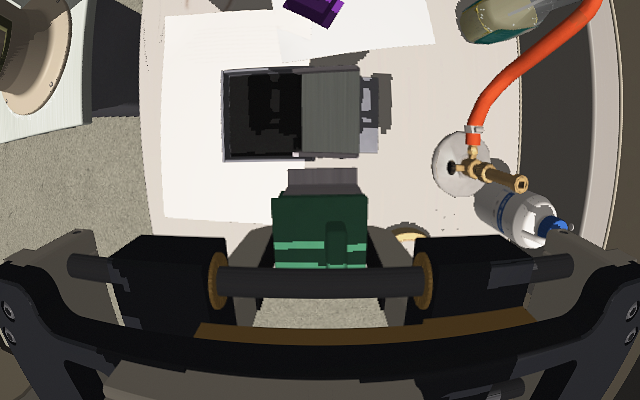

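View pics/w2c.png

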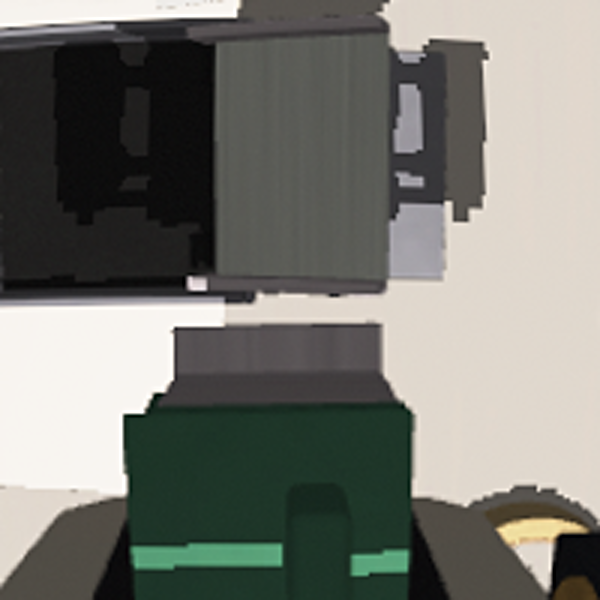

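The held tin is at (322,230) with the lid shut. The rest spans columns 302–360 and rows 66–156, and the tray is to its left from column 222.

Run:
```python
from h import *
p=np.array([ 0.53616303, -0.25811669,  0.21983964]);q=np.array([ 9.99953387e-01, -9.63763541e-03, -2.52355783e-04, -5.24911727e-04])
f=lambda x,y:(230+x/3-.4,60+y/3-.4)
zu,zl=.0804,.0578
for n,uv,z in(('up far',(388,60),zu),('up near',(390,275),zu),('low far',(217,60),zl),('low near',(217,260),zl),('guide near top up',(388,292),zu+.012*.94),('guide far top up',(386,15),zu+.011),
  ('near inner up',(388,278),zu),('far inner up',(386,34),zu)):
    print(n,wray(f(*uv),z,p,q).round(4))
# tray corners (full image px)
for n,uv,z in(('trayTL',(222,70),.03),('trayBL',(223,161),.03)): print(n,wray(uv,z,p,q).round(4))
```

```text
up far [ 0.5791 -0.1443  0.0804]
up near [ 0.579  -0.221   0.0804]
low far [ 0.5181 -0.1404  0.0578]
low near [ 0.5165 -0.2163  0.0578]
guide near top up [ 0.5769 -0.2259  0.0917]
guide far top up [ 0.5774 -0.13    0.0914]
near inner up [ 0.5783 -0.2221  0.0804]
far inner up [ 0.5786 -0.1349  0.0804]
trayTL [ 0.4165 -0.1171  0.03  ]
trayBL [ 0.4136 -0.2331  0.03  ]
```

Emit:
step_arm([
  [0,-20,0,0,0.2],
  [0,-45,0,0,0.2],
  [0.5,-65,15,0,0.2],
  [0.5,-77,40,0,0.2],
  [0.5,-79,70,0,0.2],
  [0.5,-79,95,0,0.2],
  [0.5,-79,108,0,0.2],
  [0.5,-79,115,0,0.2],
  [0.5,-79,115,0,0.2],
  [0.5,-79,115,0,0.2],
  [0.5,-79,115,0,0.2],
])

```text
time_s: 6.7
tool_pos: [0.5389, -0.1812, 0.106]
tcp_rot: [1.0, -0.011, 0.001, 0.0]
wrist_force: [0.5, -0.1, -1.7]
opening: 0.0495
```

Run:
```python
from h import *
plan((.538,-.179,.090),-1.2)
a=camera('side');cv2.imwrite('pics/s2.png',cv2.resize(a[90:220,260:420],None,fx=4.5,fy=4.5,interpolation=cv2.INTER_CUBIC))
```

```text
shift [-1.  -2.1 15.9] twist -0.0 | now [ 0.5389 -0.1812  0.106 ] ang -1.21 t 6.7 open 0.0495 F [ 0.5 -0.1 -1.7]
```

View pics/s2.png

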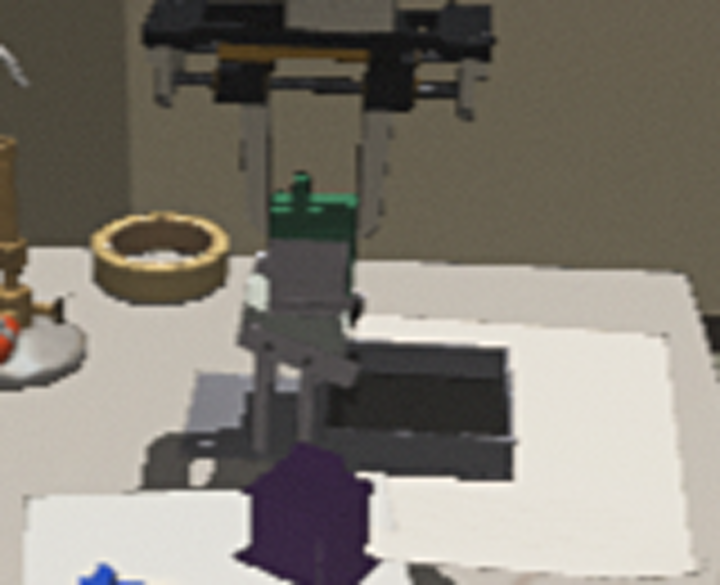

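The tin is held upright above the rest with the lid shut, and nothing is touching. I'll lower it now.

Emit:
step_arm([
  [-0.5,-2,6,0,0.2],
  [-0.5,-2,11,0,0.2],
  [-0.5,-2,14,0,0.2],
  [-0.5,-2,15,0,0.2],
  [-0.5,-2,15,0,0.2],
  [-0.5,-2,15,0,0.2],
])

```text
time_s: 7.35
tool_pos: [0.5378, -0.1789, 0.0899]
tcp_rot: [1.0, -0.011, -0.0, 0.0]
wrist_force: [-0.1, -0.2, -1.9]
opening: 0.0495
```

Emit:
step_arm([
  [0,0,1,0,0.2],
  [0,0,1.5,0,0.2],
  [0,0,1.5,0,0.2],
])

```text
time_s: 7.65
tool_pos: [0.5379, -0.1789, 0.0894]
tcp_rot: [1.0, -0.011, 0.0, -0.0]
wrist_force: [-3.5, 1.4, 10.5]
opening: 0.0493
```

Emit:
step_arm([
  [0,0,-1,0,0.2],
  [0,0,-1,0,-0.08],
  [0,0,-1,0,-0.12],
  [0,0,-1,0,-0.16],
  [0,0,-1,0,-0.2],
  [0,0,-1,0,-0.24],
  [0,0,-1,0,-0.28],
  [0,0,-1,0,-0.32],
  [0,0,-1,0,-0.36],
  [0,0,-1,0,-0.4],
  [0,0,-1,0,-0.4],
  [0,0,-1,0,-0.4],
])

```text
time_s: 8.85
tool_pos: [0.5379, -0.1788, 0.0895]
tcp_rot: [1.0, -0.01, 0.0, 0.0]
wrist_force: [-0.7, 0.1, -0.8]
opening: 0.0649
```

Run:
```python
from h import *
plan((.538,-.179,.090),-1.2)
a=camera('side');cv2.imwrite('pics/s3.png',cv2.resize(a[90:220,260:420],None,fx=4.5,fy=4.5,interpolation=cv2.INTER_CUBIC))
a=camera('scene');cv2.imwrite('pics/sc3.png',cv2.resize(a[150:350,300:500],None,fx=3,fy=3,interpolation=cv2.INTER_CUBIC))
```

```text
shift [ 0.1  0.2 -0.5] twist -0.0 | now [ 0.5379 -0.1788  0.0895] ang -1.2 t 8.85 open 0.0649 F [-0.7  0.1 -0.8]
```

View pics/s3.png

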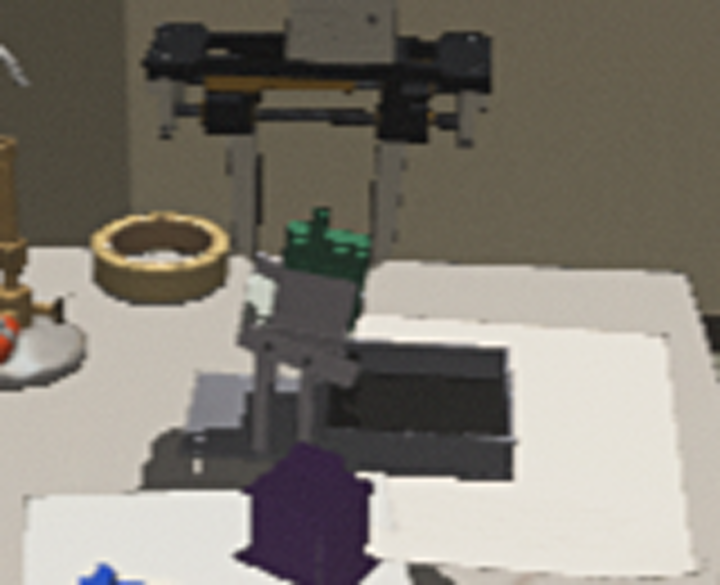

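View pics/sc3.png

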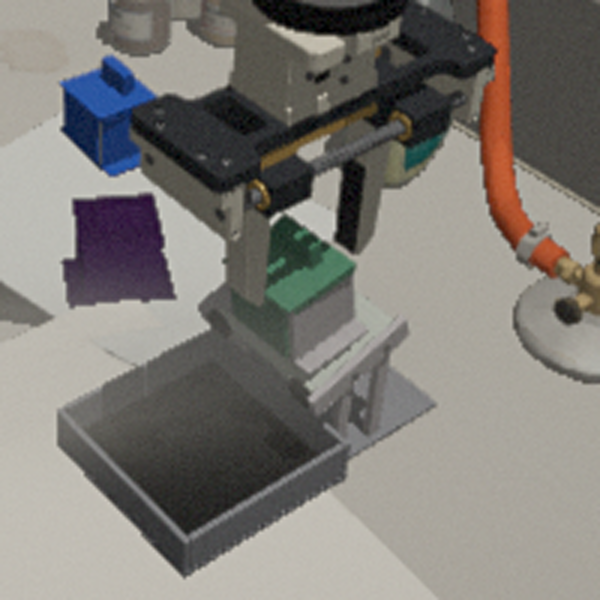

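The tin is tipping forward against the front finger with its lid shut. I'll keep opening slowly.

Emit:
step_arm([
  [0,0,0,0,-0.44],
  [0,0,0,0,-0.48],
  [0,0,0,0,-0.52],
  [0,0,0,0,-0.56],
  [0,0,0,0,-0.6],
  [0,0,0,0,-0.64],
  [0,0,0,0,-0.68],
  [0,0,0,0,-0.72],
  [0,0,0,0,-0.8],
  [0,0,0,0,-0.9],
  [0,0,0,0,-1],
  [0,0,0,0,-1],
  [0,0,0,0,-1],
])

```text
time_s: 10.25
tool_pos: [0.5379, -0.1789, 0.0894]
tcp_rot: [1.0, -0.01, 0.0, -0.0]
wrist_force: [0.5, 1.2, 0.6]
opening: 0.0932
```

Run:
```python
from h import *
plan((.538,-.179,.090),-1.2)
a=camera('side');cv2.imwrite('pics/s4.png',cv2.resize(a[90:220,260:420],None,fx=4.5,fy=4.5,interpolation=cv2.INTER_CUBIC))
a=camera('scene');cv2.imwrite('pics/sc4.png',cv2.resize(a[200:300,350:450],None,fx=6,fy=6,interpolation=cv2.INTER_CUBIC))
```

```text
shift [ 0.1  0.1 -0.6] twist -0.0 | now [ 0.5379 -0.1789  0.0894] ang -1.2 t 10.25 open 0.0932 F [0.5 1.2 0.6]
```

View pics/s4.png

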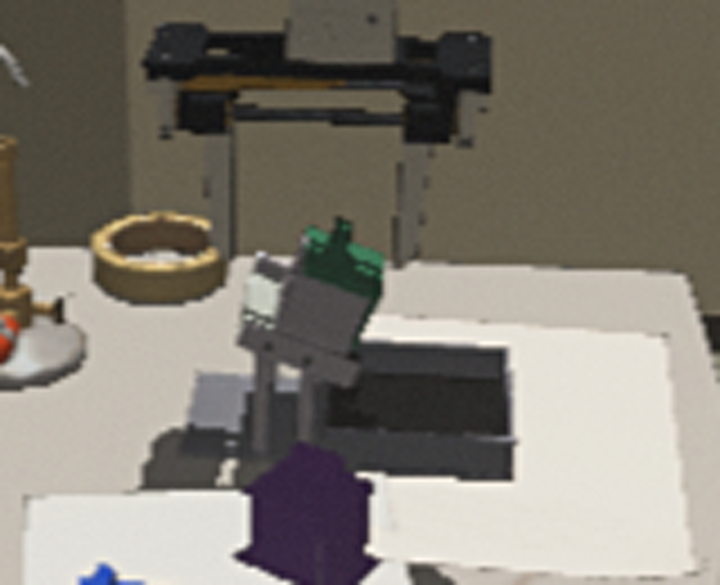

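View pics/sc4.png

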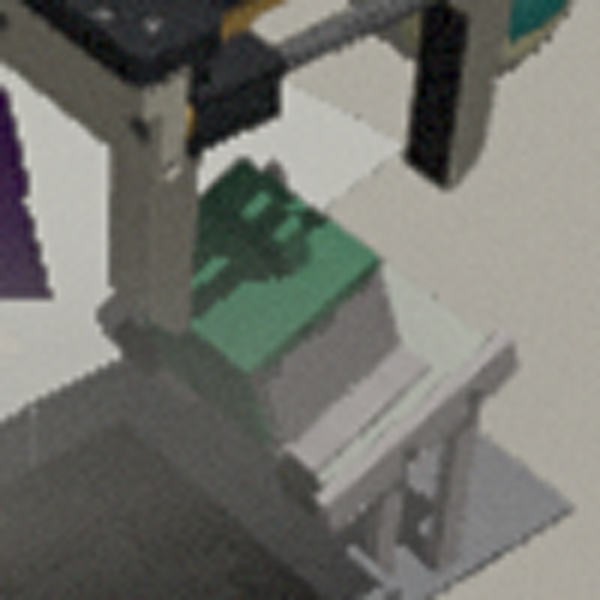

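The tin is sitting tilted in the rest with the lid shut, and the fingers are clear of it. I'll raise the hand and turn it 90°.

Emit:
step_arm([
  [0,0,-25,0,-1],
  [0,0,-60,0,-1],
  [0,0,-90,0,-1],
  [0,0,-110,-0.14,-1],
  [0,0,-120,-0.28,-1],
  [0,0,-120,-0.42,-1],
  [0,0,-120,-0.56,-1],
  [0,0,-120,-0.7,-1],
  [0,0,-120,-0.84,-1],
  [0,0,-120,-0.98,-1],
  [0,0,-120,-1.12,-1],
  [0,0,-120,-1.26,-1],
  [0,0,-120,-1.4,-1],
  [0,0,-120,-1.54,-1],
  [0,0,-120,-1.571,-1],
  [0,0,-120,-1.571,-1],
  [0,0,-120,-1.571,-1],
  [0,0,-120,-1.571,-1],
])

```text
time_s: 12.15
tool_pos: [0.5379, -0.1788, 0.2094]
tcp_rot: [0.715, 0.699, -0.0, 0.0]
wrist_force: [0.2, -0.2, -0.1]
opening: 0.093
```

Run:
```python
from h import *
plan((.5245,-.179,.180),88.8)
s=monitor.sense();np.savez('w5.npz',p=s['tool_pos'],q=s['tcp_rot'])
im=camera('wrist');cv2.imwrite('pics/w5.png',im)
a=camera('scene');cv2.imwrite('pics/sc5.png',cv2.resize(a[200:300,350:450],None,fx=6,fy=6,interpolation=cv2.INTER_CUBIC))
```

```text
shift [ -0.5 -13.4  29.4] twist -0.002 | now [ 0.5379 -0.1788  0.2094] ang 88.7 t 12.15 open 0.093 F [ 0.2 -0.2 -0.1]
```

View pics/w5.png

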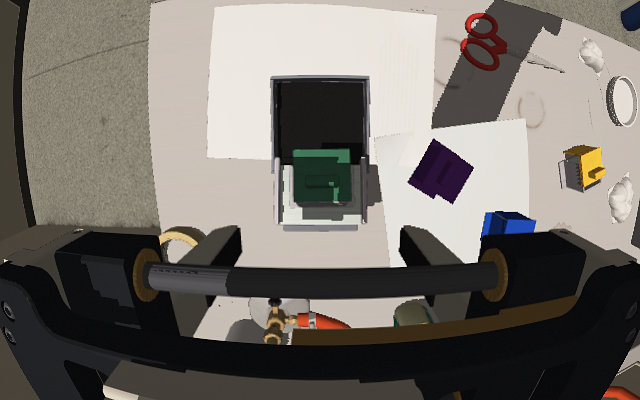

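View pics/sc5.png

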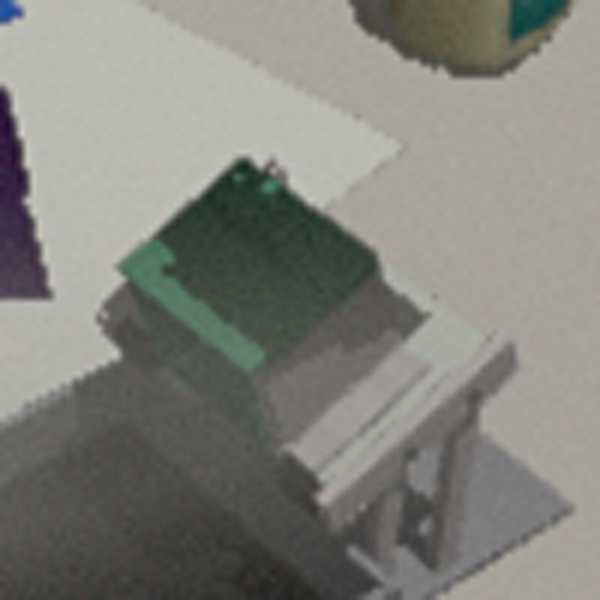

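```bash
cat >> h.py <<'E'
def wproj(P,p,q):
    Rt=R.from_quat(q).as_matrix();Mt=np.array(WM['mount'])
    c=((np.atleast_2d(P)-p)@Rt-Mt[:3,3])@Mt[:3,:3]
    r=np.linalg.norm(c[:,:2],axis=1);th=np.arctan2(r,c[:,2])
    return c[:,:2]/r[:,None]*(th*WM['fx'])[:,None]+[WM['cx'],WM['cy']]
RO=np.array([.5397,-.179,.066]);RR=R.from_euler('ZY',[-1.2,-20],degrees=True)
def rw(x,y,z): return RO+RR.apply([x/1e3,y/1e3,z/1e3])
def tinpts(lid=0,dx=0,dy=0):
    s={}
    s['base']=[rw(x+dx,y+dy,z) for x,y,z in((-23,-35,4),(23,-35,4),(23,35,4),(-23,35,4))]
    s['tab']=[rw(x+dx-lid,y+dy,69) for x,y in((1,-15),(11,-15),(11,15),(1,15))]
    s['tabf']=[rw(x+dx-lid,y+dy,51) for x,y in((1,-15),(11,-15),(11,15),(1,15))]
    s['lidt']=[rw(x+dx-lid,y+dy,51) for x,y in((-27,-25),(23,-25),(23,25),(-27,25))]
    return s
E
python3 - <<'E'
from h import *
d=np.load('w5.npz');print(rw(23,0,0),rw(6,0,60),rw(6,0,51))
im=cv2.imread('pics/w5.png');k=6;x0,y0=265,140
def gam(i): return (255*(i/255.)**.5).astype(np.uint8)
c=cv2.resize(gam(im[y0:y0+95,x0:x0+115]),None,fx=k,fy=k,interpolation=cv2.INTER_CUBIC);cv2.imwrite('pics/w5a.png',c)
for P in tinpts().values():
    u=wproj(P,d['p'],d['q']);cv2.polylines(c,[((u-[x0,y0]+.5)*k).astype(int)],True,(0,0,255),1)
cv2.imwrite('pics/w5b.png',c)
b=cv2.imread('pics/sc5.png');b=gam(b)
for P in tinpts().values():
    u=proj('scene',np.array(P));cv2.polylines(b,[((u-[350,200]+.5)*6).astype(int)],True,(0,0,255),1)
cv2.imwrite('pics/sc5b.png',b)
E
```

```text
[ 0.56130819 -0.17945263  0.07386646] [ 0.52482021 -0.17868831  0.12443368] [ 0.52789772 -0.17875278  0.11597644]
```

View pics/w5b.png

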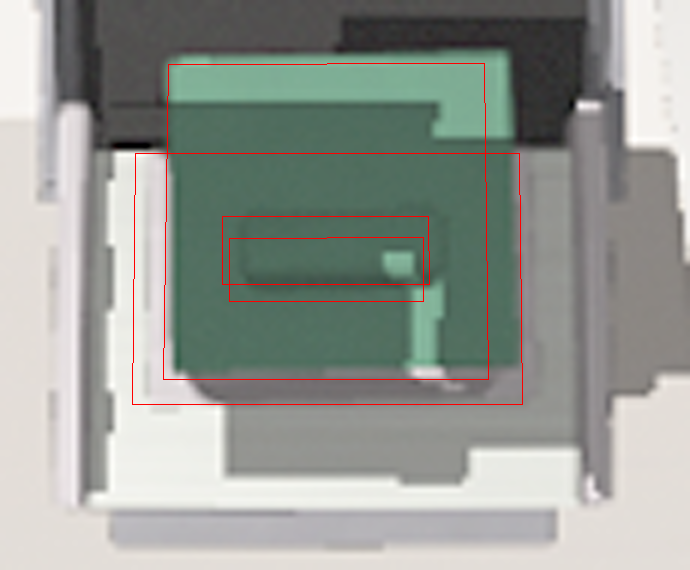

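View pics/sc5b.png

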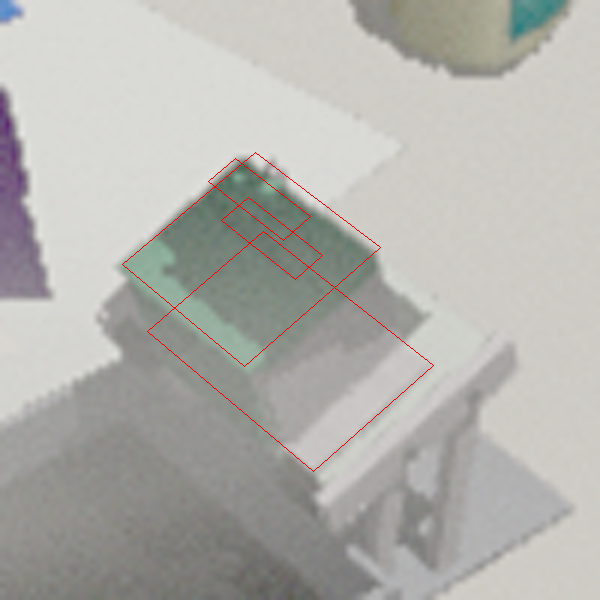

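View pics/w5a.png

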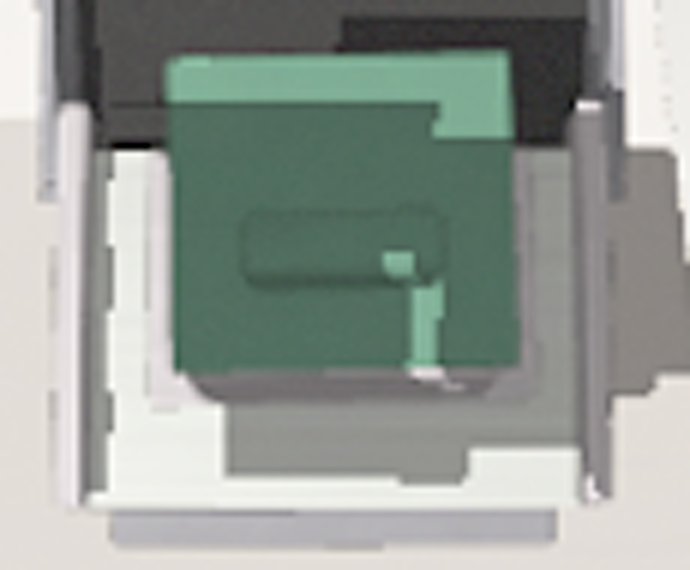

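The tab spans crop (240–445, 208–288), which puts it about 2.5 mm to +y and 1 mm forward of my prediction. The base plate's back edge matches a tin seated on the stops.

Emit:
step_arm([
  [2,-14.5,30,0,-1],
  [2,-14.5,60,0,-0.6],
  [2,-14.5,78,0,-0.3],
  [2,-14.5,85,0,0],
  [2,-14.5,87,0,0],
  [2,-14.5,88,0,0],
  [2,-14.5,88,0,0],
], newtons=15)

```text
time_s: 12.95
tool_pos: [0.524, -0.1767, 0.1222]
tcp_rot: [0.714, 0.7, 0.0, 0.001]
wrist_force: [0.4, 0.8, -0.9]
opening: 0.0498
```

Run:
```python
from h import *
plan((.5235,-.1765,.121),88.8)
im=camera('wrist');g=(255*(im[120:260,240:400]/255.)**.5).astype(np.uint8)
cv2.imwrite('pics/w6.png',cv2.resize(g,None,fx=4,fy=4,interpolation=cv2.INTER_CUBIC))
a=camera('side');cv2.imwrite('pics/s6.png',cv2.resize(a[90:220,260:420],None,fx=4.5,fy=4.5,interpolation=cv2.INTER_CUBIC))
```

```text
shift [ 0.2 -0.5  1.2] twist 0.0 | now [ 0.524  -0.1767  0.1222] ang 88.8 t 12.95 open 0.0498 F [ 0.4  0.8 -0.9]
```

View pics/w6.png

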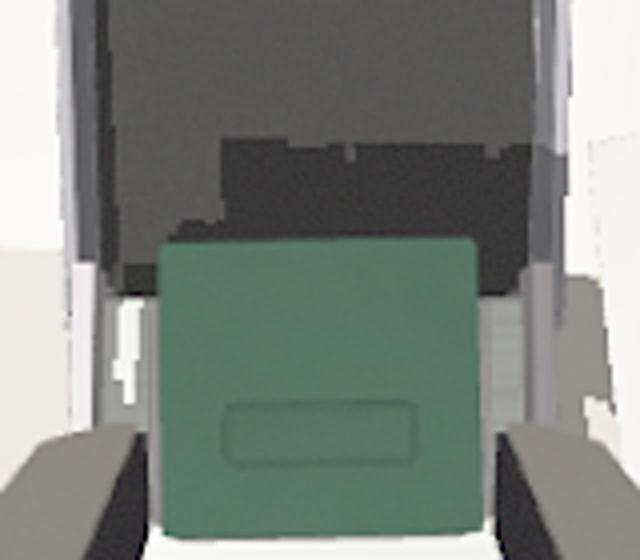

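View pics/s6.png

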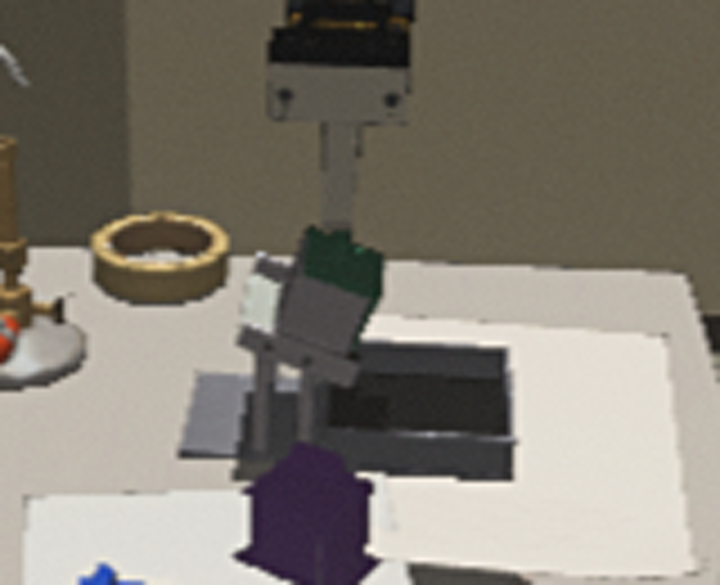

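Run:
```python
from h import *
s=monitor.sense();p,q=s['tool_pos'],s['tcp_rot'];Rt=R.from_quat(q).as_matrix()
f=lambda u:((np.array(u)-[240,120]+.5)*4).round(0)
for x,y in((-25,-7.5),(-25,7.5),(25,-7.5),(25,7.5),(0,0)): print(x,y,f(wproj(p+Rt@np.array([x,y,0])/1e3,p,q)))
for n,P in tinpts(0,0,2.5).items(): print(n,f(wproj(np.array(P),p,q)).tolist())
```

```text
-25 -7.5 [[160. 388.]]
-25 7.5 [[164. 475.]]
25 -7.5 [[473. 388.]]
25 7.5 [[469. 476.]]
0 0 [[316. 433.]]
base [[152.0, 304.0], [150.0, 526.0], [491.0, 527.0], [489.0, 304.0]]
tab [[221.0, 410.0], [221.0, 475.0], [418.0, 476.0], [418.0, 410.0]]
tabf [[230.0, 413.0], [230.0, 473.0], [410.0, 473.0], [410.0, 414.0]]
lidt [[173.0, 248.0], [170.0, 544.0], [469.0, 544.0], [467.0, 248.0]]
```

Run:
```python
from h import *
u=proj('side',np.array([[.5256,.0809,.0152],[.4756,.0809,.0152],[.5256,.0809,.0252],[.5256,.0884,.0152]]));print((u-[240,160]+.5)*4)
u=proj('side',np.array([[.524,-.1767,.1222],[.531,-.1767,.1222]]));print((u-[260,90]+.5)*4.5)
u=proj('side',np.array([[.4914,-.179,.0894],[.5844,-.179,.0894]]));print((u-[260,90]+.5)*4.5)
```

```text
[[356.54440006 309.97557876]
 [446.46889348 314.93894914]
 [357.0668719  295.7902368 ]
 [355.91287644 318.40474754]]
[[339.61944452 246.83810744]
 [327.67404467 246.35727333]]
[[392.32888844 297.99617047]
 [236.91802728 291.4688599 ]]
```

Emit:
step_arm([
  [0,-1,1,0,0.2],
  [0,-1,1,0,0.3],
  [0,-1,1,0,0.4],
  [0,-1,1,0,0.5],
  [0,-1,1,0,0.5],
  [0,-1,1,0,0.5],
], newtons=10)

```text
time_s: 13.65
tool_pos: [0.5224, -0.1766, 0.1204]
tcp_rot: [0.714, 0.7, 0.0, 0.0]
wrist_force: [-0.7, 0.1, -1.1]
opening: 0.0233
```

The opening reads 23.3 mm, under the tab's 30 mm, so the fingers missed it. The actual finger ends sit higher than the stated TCP. I'll check how far with pictures.

Run:
```python
from h import *
plan((.5235,-.1765,.121),88.8)
def g(im): return (255*(im/255.)**.5).astype(np.uint8)
a=camera('side');cv2.imwrite('pics/s7.png',cv2.resize(g(a[120:180,300:370]),None,fx=9,fy=9,interpolation=cv2.INTER_CUBIC))
a=camera('scene');cv2.imwrite('pics/sc7.png',cv2.resize(g(a[190:290,350:450]),None,fx=6,fy=6,interpolation=cv2.INTER_CUBIC))
```

```text
shift [ 0.1  1.1 -0.6] twist 0.0 | now [ 0.5224 -0.1766  0.1204] ang 88.81 t 13.65 open 0.0233 F [-0.7  0.1 -1.1]
```

View pics/s7.png

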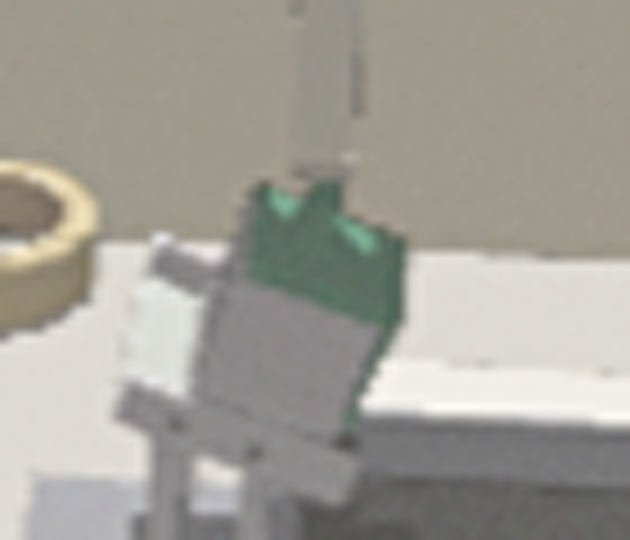

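View pics/sc7.png

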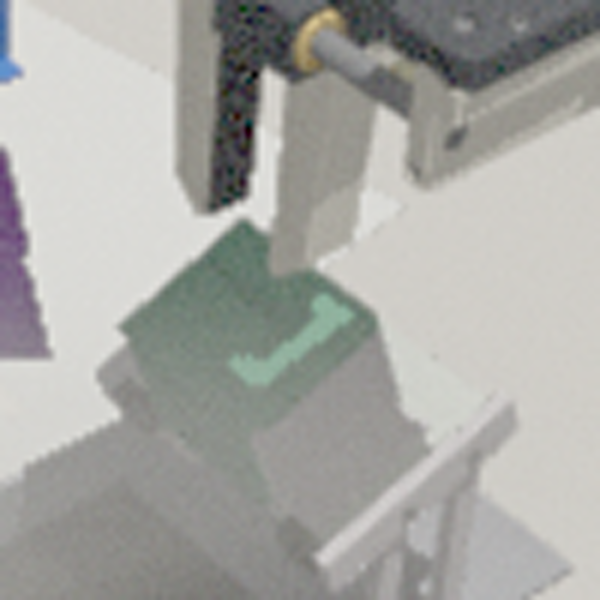

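Run:
```python
from h import *
for z in(.12,.13,.135,.14): print(z,[((proj('side',np.array([[.5224,y,z]]))[0]-[300,120]+.5)*9).round(0).tolist() for y in(-.165,-.158)])
print(((proj('side',np.array(tinpts(0,0,2.5)['tab']))-[300,120]+.5)*9).round())
# scene: finger nearest (y=-.188), tip
for z in(.12,.13,.135,.14): print(z,[((proj('scene',np.array([[.5224-.0075,y,z]]))[0]-[350,190]+.5)*6).round(0).tolist() for y in(-.1883,-.195,-.165)])
```

```text
0.12 [[323.0, 248.0], [322.0, 258.0]]
0.13 [[324.0, 216.0], [324.0, 226.0]]
0.135 [[325.0, 200.0], [324.0, 210.0]]
0.14 [[326.0, 184.0], [325.0, 194.0]]
[[346. 176.]
 [315. 164.]
 [309. 206.]
 [342. 219.]]
0.12 [[262.0, 325.0], [279.0, 338.0], [203.0, 280.0]]
0.13 [[264.0, 296.0], [282.0, 309.0], [205.0, 251.0]]
0.135 [[266.0, 282.0], [283.0, 295.0], [206.0, 237.0]]
0.14 [[267.0, 267.0], [285.0, 281.0], [207.0, 223.0]]
```

All three readings put the visible finger ends about 19 mm above the reported tool_pos. I'll open and go about 17 mm deeper, watching the force.

Emit:
step_arm([
  [0,0,0,0,0.1],
  [0,0,0,0,0],
  [0,0,0,0,0],
  [0,0,0,0,0],
  [0,0,5,0,0],
  [0,0,10,0,0],
  [0,0,14,0,0],
  [0,0,16,0,0],
  [0,0,16,0,0],
  [0,0,16,0,0],
])

```text
time_s: 14.75
tool_pos: [0.5224, -0.1766, 0.1044]
tcp_rot: [0.714, 0.7, -0.0, -0.0]
wrist_force: [0.4, -0.2, -0.5]
opening: 0.0466
```

Run:
```python
from h import *
plan((.5235,-.1765,.102),88.8)
def g(im): return (255*(im/255.)**.5).astype(np.uint8)
a=camera('side');cv2.imwrite('pics/s8.png',cv2.resize(g(a[120:180,300:370]),None,fx=9,fy=9,interpolation=cv2.INTER_CUBIC))
im=camera('wrist');cv2.imwrite('pics/w8.png',cv2.resize(g(im[120:260,240:400]),None,fx=4,fy=4,interpolation=cv2.INTER_CUBIC))
```

```text
shift [0.1 1.1 2.4] twist 0.0 | now [ 0.5224 -0.1766  0.1044] ang 88.81 t 14.75 open 0.0466 F [ 0.4 -0.2 -0.5]
```

View pics/s8.png

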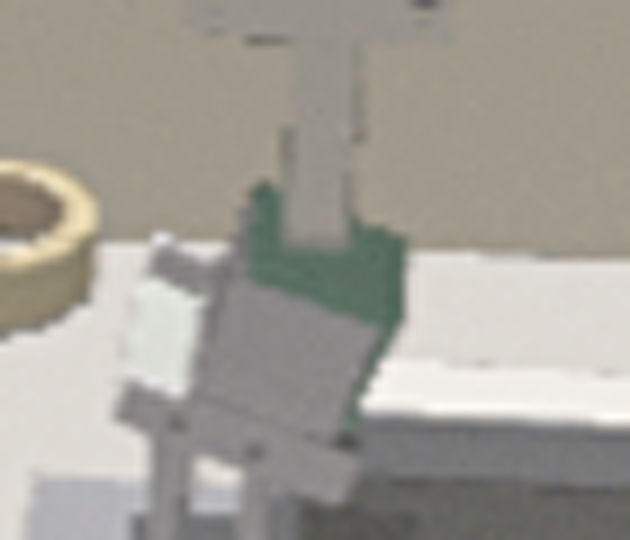

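View pics/w8.png

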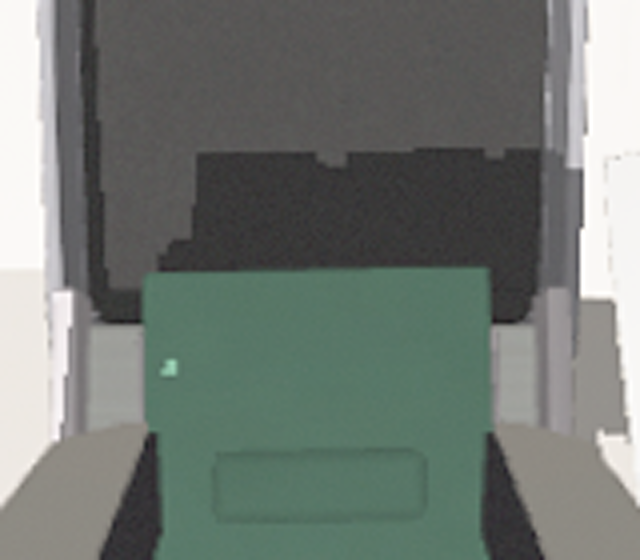

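The finger tips (rows 430–525) now straddle the tab (rows 450–522). I'll close here.

Emit:
step_arm([
  [0,0,1.5,0,0],
  [0,0,1.5,0,0.2],
  [0,0,1.5,0,0.4],
  [0,0,1.5,0,0.6],
  [0,0,1.5,0,0.6],
  [0,0,1.5,0,0.6],
  [0,0,1.5,0,0.6],
], newtons=15)

```text
time_s: 15.55
tool_pos: [0.5223, -0.1766, 0.103]
tcp_rot: [0.714, 0.7, -0.0, 0.0]
wrist_force: [-0.7, -0.2, -0.5]
opening: 0.03
```

Emit:
step_arm([
  [0,-2,0.8,0,0.6],
  [0,-4,1.5,0,0.6],
  [0,-6,2.3,0,0.6],
  [0,-8,3,0,0.6],
  [0,-9.4,3.4,0,0.6],
  [0,-9.4,3.4,0,0.6],
])

```text
time_s: 16.15
tool_pos: [0.5127, -0.1764, 0.0994]
tcp_rot: [0.714, 0.7, -0.0, -0.0]
wrist_force: [-1.5, -1.2, 1.1]
opening: 0.03
```

Run:
```python
from h import *
plan((.5235,-.1765,.102),88.8)
def g(im): return (255*(im/255.)**.5).astype(np.uint8)
a=camera('side');cv2.imwrite('pics/s9.png',cv2.resize(g(a[120:180,300:370]),None,fx=9,fy=9,interpolation=cv2.INTER_CUBIC))
```

```text
shift [ 0.1 10.8 -2.6] twist 0.0 | now [ 0.5127 -0.1764  0.0994] ang 88.8 t 16.15 open 0.03 F [-1.5 -1.2  1.1]
```

View pics/s9.png

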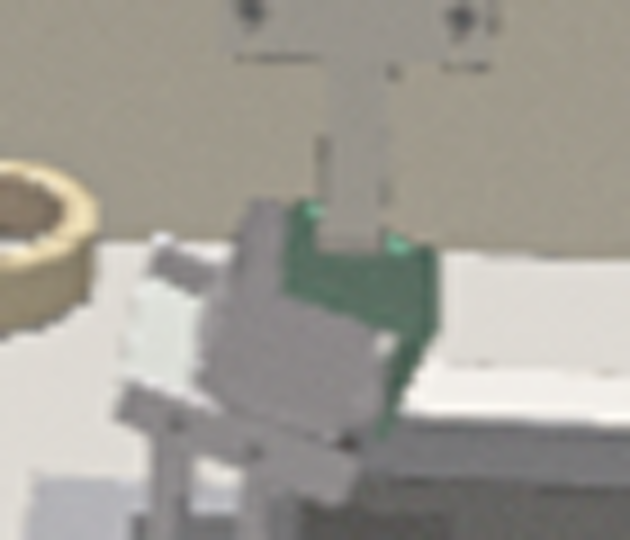

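The lid is about 10 mm open and the tin hasn't moved. Continuing down the slope.

Emit:
step_arm([
  [0,-2.5,0.9,0,0.6],
  [0,-5,1.8,0,0.6],
  [0,-7.5,2.7,0,0.6],
  [0,-10,3.6,0,0.6],
  [0,-12.5,4.5,0,0.6],
  [0,-15,5.5,0,0.6],
  [0,-17.5,6.4,0,0.6],
  [0,-20,7.3,0,0.6],
  [0,-22,8,0,0.6],
  [0,-23.5,8.6,0,0.6],
  [0,-23.5,8.6,0,0.6],
  [0,-23.5,8.6,0,0.6],
  [0,-23.5,8.6,0,0.6],
  [0,-23.5,8.6,0,0.6],
  [0,-23.5,8.6,0,0.6],
  [0,-23.5,8.6,0,0.6],
])

```text
time_s: 17.8
tool_pos: [0.4895, -0.1758, 0.0909]
tcp_rot: [0.714, 0.7, -0.0, -0.0]
wrist_force: [-0.3, -2.1, 1.7]
opening: 0.0297
```

Run:
```python
from h import *
plan((.5235,-.1765,.102),88.8)
def g(im): return (255*(im/255.)**.5).astype(np.uint8)
a=camera('side');cv2.imwrite('pics/s10.png',cv2.resize(g(a[120:190,300:390]),None,fx=7,fy=7,interpolation=cv2.INTER_CUBIC))
a=camera('scene');cv2.imwrite('pics/sc10.png',cv2.resize(g(a[220:340,310:450]),None,fx=5,fy=5,interpolation=cv2.INTER_CUBIC))
im=camera('wrist');cv2.imwrite('pics/w10.png',cv2.resize(g(im[60:260,220:420]),None,fx=3,fy=3,interpolation=cv2.INTER_CUBIC))
```

```text
shift [  0.1  34.  -11.1] twist 0.0 | now [ 0.4895 -0.1758  0.0909] ang 88.81 t 17.8 open 0.0297 F [-0.3 -2.1  1.7]
```

View pics/s10.png

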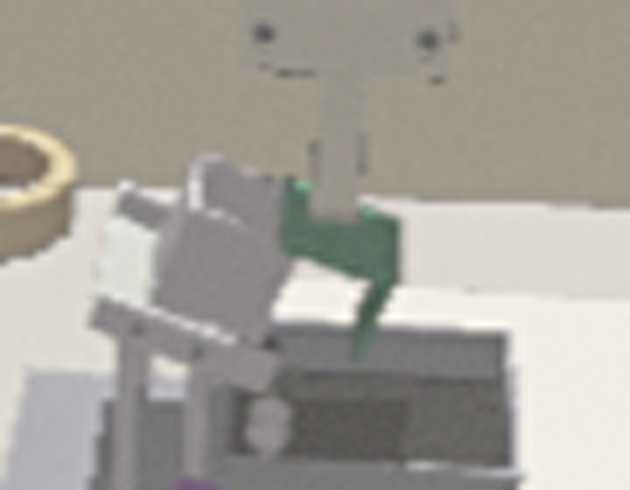

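View pics/sc10.png

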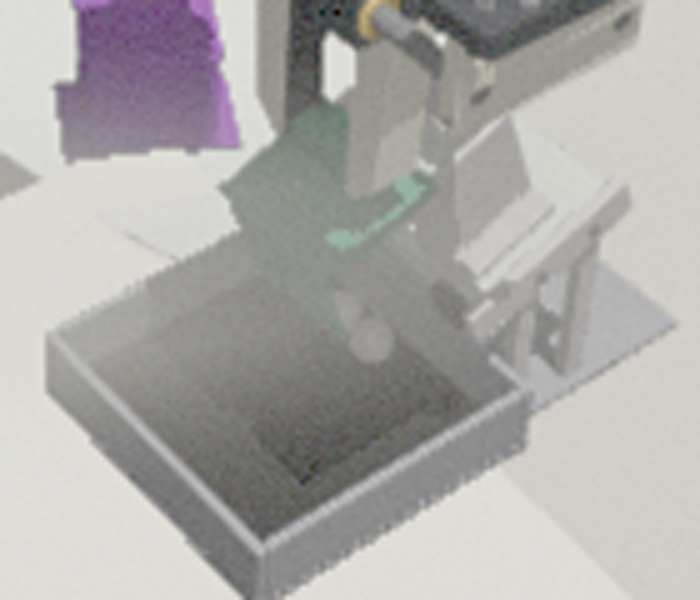

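View pics/w10.png

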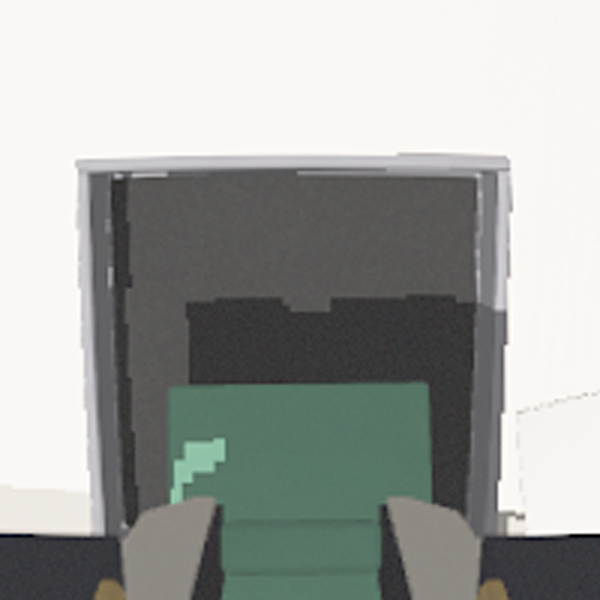

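The lid is about 35 mm open. One ball is in the tray at scene crop (372,340) and a second is partly hidden at (345,305). Next I release the tab and lift away.

Emit:
step_arm([
  [0,0,-0.5,0,0.3],
  [0,0,-0.5,0,0.1],
  [0,0,-0.5,0,0],
  [0,0,-0.5,0,0],
  [0,0,-5,0,0],
  [0,0,-15,0,0],
  [0,0,-40,0,0],
  [0,0,-80,0,0],
  [-30,-30,-115,0,0],
  [-70,-60,-130,0,0],
  [-110,-80,-140,0,0],
  [-140,-90,-140,0,0],
  [-140,-90,-140,0,0],
  [-140,-90,-140,0,0],
])

```text
time_s: 19.35
tool_pos: [0.3963, -0.3143, 0.2316]
tcp_rot: [0.715, 0.699, 0.0, 0.0]
wrist_force: [-0.3, 0.1, -0.6]
opening: 0.046
```

Run:
```python
from h import *
plan((.5235,-.1765,.102),88.8)
def g(im): return (255*(im/255.)**.5).astype(np.uint8)
a=camera('side');cv2.imwrite('pics/s11.png',cv2.resize(g(a[120:240,270:390]),None,fx=5,fy=5,interpolation=cv2.INTER_CUBIC))
a=camera('scene');cv2.imwrite('pics/sc11f.png',a);cv2.imwrite('pics/sc11.png',cv2.resize(g(a[220:340,310:450]),None,fx=5,fy=5,interpolation=cv2.INTER_CUBIC))
im=camera('wrist');cv2.imwrite('pics/w11.png',im)
```

```text
shift [140.7 123.9 129.7] twist -0.002 | now [ 0.3963 -0.3143  0.2316] ang 88.7 t 19.35 open 0.046 F [-0.3  0.1 -0.6]
```

View pics/s11.png

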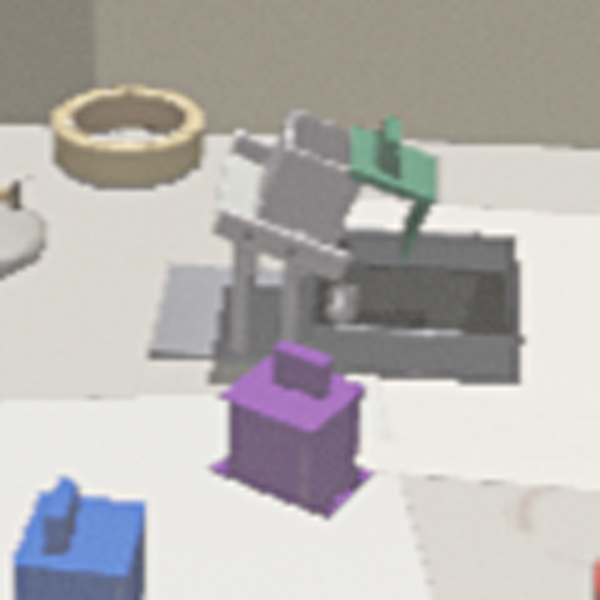

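View pics/sc11.png

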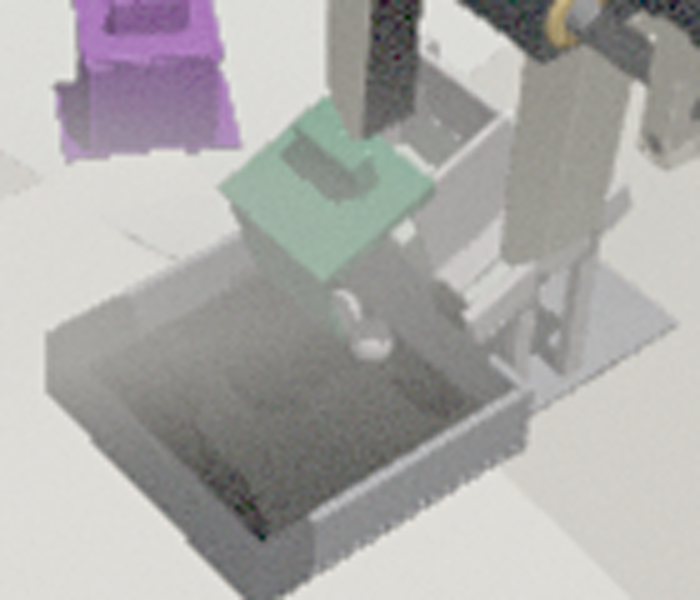

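View pics/w11.png

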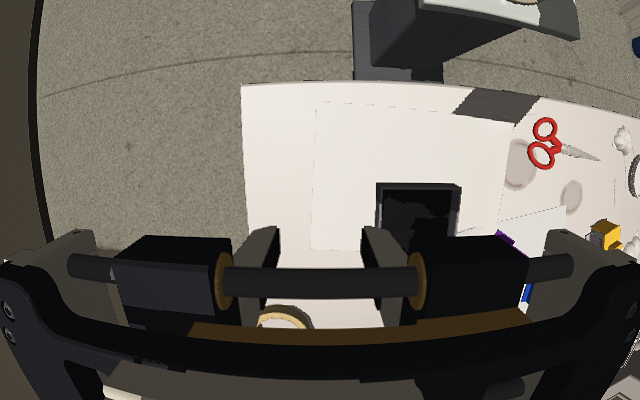

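Run:
```python
from h import *
a=cv2.imread('pics/sc11f.png');b=camera('side')
g=lambda im:(255*(im/255.)**.5).astype(np.uint8)
A=cv2.resize(g(a[260:310,360:400]),(400,500),interpolation=cv2.INTER_CUBIC);B=cv2.resize(g(b[165:195,325:355]),(400,500),interpolation=cv2.INTER_CUBIC)
cv2.imwrite('pics/z.png',np.hstack([A,B]))
for n,uv in(('scene',(384,288)),('scene',(379,281)),('side',(338,180))): print(ray(n,uv,.016))
print(monitor.sense()['qvel'].round(3))
```

```text
[ 0.50983484 -0.18140279  0.016     ]
[ 0.51414133 -0.1636477   0.016     ]
[ 0.51144973 -0.17426998  0.016     ]
[-0.004  0.003  0.004 -0.001  0.001 -0.002  0.002]
```

View pics/z.png

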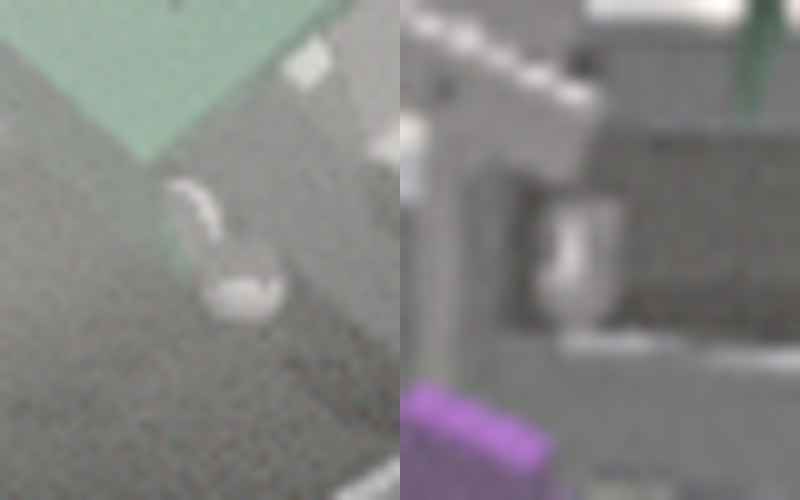

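The enlargement shows two balls on the tray floor, about 18 mm apart (0.510, −0.181 and 0.514, −0.164). Nothing is touching the robot, so I'm handing in.

```bash
python3 -c "
from station import manip
print(manip.close_job())"
```

```text
the job is handed in; nothing more can be done
None
```

I emptied the green-lidded tin and handed the job in at about 19.5 s of robot time. Both steel balls are in the catch tray, and the tin stands in the rest with its lid about 35 mm open.

- **Pick-up:** I gripped the tin by its back wall and the lid's flap. The opening read 49.5–50 mm, the shut width, from the grasp until I set the tin on the rest.
- **Setting down:** The hand cannot tilt, so the tin went down on its back edge. I then opened the fingers slowly so it tipped onto the slope.
- **Opening the lid:** I turned the hand 90°, pinched the tab (30 mm) and slid it down the slope. The tin stayed put.

**Last checks:** The pictures show the tin seated, the lid open and the hand clear. Two balls are on the tray floor about 18 mm apart, one of them partly hidden behind the flap. I did not go near the yellow tin.

**What failed or disagreed:**
- **Missed pinch:** My first try at the tab missed because the finger ends are about 19 mm short of the reported TCP. I went lower and it held.
- **Tin position:** After seating, the tin was about 2.5 mm to one side of my prediction, well within the guides.
- **Lid after seating:** The lid's front edge looked about 1 mm forward of fully shut, close to what I can measure, so it may have crept slightly as the tin settled.

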